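# Clamp the edge stop on the T-slot plate with a hammer-head T-bolt

## Robot

A 6-joint arm with a two-finger parallel gripper is mounted at the origin on a cart in front of the work surface, level with it; the furniture and walls round the work are solid. World frame = base frame: x ahead of the robot, y to its left, z up, the work surface at z = 0. Lengths are in m, angles in rad, forces in N, time in s.
With the tool pointing down it reaches from about 0.3 to 0.875 m from the base axis. Payload 4.2 kg.
Tool frame: the origin (TCP) lies midway between the tips of the shut fingers; the grasp point (between the pads) lies 19 mm behind it; z points along the fingers, y is the line along which they close (so a half turn about z gives the same grasp; the last joint's range is limited). The gripper opens to 85 mm and grips with 20 to 120 N. Pads are 22 mm wide; open, the fingers measure 114 mm over their backs; the gripper's body (76 mm by 85 mm) begins 54 mm behind the grasp point. The pads swing forward as they close: fully open they stand 13 mm farther back than shut.
Start: joints at [1.177, 0.32, 1.565, -0, 1.257, -0.02], TCP at [0.21, 0.535, 0.231] pointing down, gripper open.
Joint ranges: [-3.11, 3.11], [-0.84, 2.01], [0.21, 2.61], [-1.34, 4.49], [0.05, 2.63], [-2.56, 2.56]. Speed limits (rad/s): [2.57, 2.57, 3.14, 3.14, 3.14, 3.14].

## Interface

Orientations are given as a unit quaternion [x, y, z, w].
In Python, from workcell import ctrl gives the robot as it stands.
- The arm moves only by the tool send_rows, never from a script. Its argument "steps" is a list of rows, each an object of numbers: "dx", "dy", "dz": the shift along the world's x, y, z in m; "ax", "ay", "az": the turn, a rotation vector about the world's x, y, z in rad; "claw": the closure in counts, from 0 (fully open) to 255 (shut). A call has 1 to 5 rows; each row is the pose to reach, as a shift and turn from the pose commanded when the call began; what a row does not reach only later rows make up. A row lasts 1/10 s, in which the tool goes at most 50 mm and 8.59 degrees, less where a joint would pass 70% of its speed; a pose out of reach is approached as far as the arm can. A call with a gripper value outside its range is refused whole. The fingers move at their own pace and stop on an object; "grip_force" is the grip in N (left out, the last holds). Time passes only in rows, so rows that repeat a pose let the fingers close. It gives the time, the measured TCP pose, the force, the opening and the grip force at its end, in the units of the state.
- ctrl.get_obs(): the state, without advancing time (a new reading comes with each control period).
- ctrl.read_camera(name): name is "side" or "top"; returns a dict with "frame" (384x512x3 uint8, blue, green, red), "range_z" (384x512 float32, m along the optical axis (not along the pixel's ray), 0 where there is no reading), "mtx" (3x3 intrinsics, pixels), "dist" ([k1, k2, p1, p2, k3] as OpenCV has them; the pictures are not rectified), "R" (3x3) and "t" (3): a world point X has camera coordinates R X + t. Camera axes: x right, y down, z forward; pixel columns grow to the right and rows downward; lengths in m; the calibration is good to about 2 mm. A picture is of the moment at which its call begins.
- ctrl.close_job(): hands the job in; it is judged then, once.
The state is a dict: "time_s": time; "q": joint angles; "qd": joint speeds; "joint_efforts": joint torques, N m; "ee_pos": TCP position; "tcp_rot": TCP orientation; "ft_force": force on the tool from outside, world axes, zero at the start; "torque": the same for the moment, N m; "gripper_width": opening from 0.0 (shut) to 1.0 (fully open); "gripper_force": force on a finger pad.
Only numpy, scipy, OpenCV 4.12 (cv2) and the standard library are available. Lean on these libraries where they do the work, as an engineer would, in place of code of your own. Each camera call takes 0.05 s, during which the arm holds its last target. There are 200 camera calls.

## Task

Clamp the blue edge stop to the aluminium T-slot plate with the red-knobbed T-bolt: lower its head lengthwise into the slot the stop sits on, slide it along until its shank is home in the stop's notch, turn it clockwise until its head is square under the slot's lips, and tighten the knob by feel until it is firmly hand-tight (about 0.25 N m), not forced. The stop is already lined up, so do not push it out of place, and leave the tin, the spanner and the tape measure alone.

Things in the scene. Friction and masses are not known exactly. Their poses are not given: they have to be found in the camera images.
- plate: aluminium T-slot plate, fixed on the bench, 260 (x) x 160 (y) x 36 mm high; origin at the centre of its underside, z up. Two slots run along its x axis from end to end, at y = +38 and -38 mm: throat 24 mm wide through lips 12 mm thick (36 down to 24 mm above the bench); below, a cavity 35.6 mm wide and 16 mm high (24 down to 8 mm above the bench).
- slot (a point): middle of the slot that the stop sits on (plate's y = -38 mm), at the height of the plate's top face; x runs along the slot
- stop: blue edge stop, loose, 1.6 kg, on the plate's top. Origin: notch centre, at the foot's underside; x along the slot, away from the notch's open end. Forked foot 8 mm thick, 56 mm wide, x = -25 to +55 mm; notch 18 mm wide, open at x = -25, closed end at x = +8 mm. Bar at x = 40 to 55 mm, 18 mm high. A guide tongue sits in the slot from x = +22 mm back. A push of 8 to 12 N along the slot moves it.
- home (a point): where the bolt's axis stands when the shank touches the notch's closed end: 1 mm beyond the stop's origin, at the top face of its foot (8 mm above the plate)
- bolt: hammer-head T-bolt with knob, 0.31 kg, about 62 mm high, upright on its head on the bench. Origin: centre of the head's underside; x along the head, z up. Head 34 (x) x 20 (y) x 9 mm, shank 14 mm thick. Two corners are cut away, so in the slot's cavity it turns clockwise (from above) from lengthwise by about 97 deg to a stop. It passes the throat only lengthwise and cannot pass through the notch.
- knob (a point): centre of the red wing knob's grip bar on the bolt: 46 (point x) x 14 (point y) x 26 mm high; grasp across the 14 mm. Below the bar a steel flange, 34 mm in diameter, 5 mm thick; its underside is 18 mm below this point and at the start about 31 mm above the head's underside (+-2 mm).
- nut_thread (a point): point on the knob's axis at the flange's underside. Coarse right-hand thread, 12 mm a turn: clockwise from above drives the nut down. It is stiff (0.08 N m) and stays where left, so the knob carries the bolt round until the head is stopped; then the nut runs down 0.1 to 2.2 rad until it bears on the foot; then the moment climbs within 0.3 rad: 0.2 to 0.3 N m is hand-tight, 0.5 is forced.
- tin: round tin of screws, 70 mm wide, 35 mm high; bystander, origin at the centre of its underside
- spanner: combination spanner, 168 mm long, 42 mm wide, 9 mm thick, lying flat; bystander, origin at the centre of its underside
- tape_measure: yellow tape measure, 62 x 78 x 36 mm; bystander, origin at the centre of its underside
Mind the look-alikes: they are no part of the job. What is shaped like the bolt but purple is not meant.

How it is judged:
By the outcome, as a careful person would: the job done as asked, in the order asked, and still so for the second after the job is handed in, with the robot touching nothing.
It also fails if it takes over 72 s, if anything falls off the work surface, if the arm or the gripper's body presses on something with over 40 N, if the wrist force passes 120 N, or if a joint passes its speed limit or range.

## Working session

There is one attempt and no reset: what is moved stays moved. The work goes in short steps, Python scripts to look and compute and a tool call to move; the robot and the scene stay as the last step left them, time stands still between calls to the robot, and variables do not carry over. Pictures are saved under pics/ and viewed, at most 10 in all, crops included, and the job is handed in when it is done.

Besides the shell and the picture viewer there is one more tool, called after "Request:" as a command line: name --argument value ..., lists and objects as JSON in quotes. send_rows: Moves the arm, as the interface text tells. Its arguments: {"type":"object","properties":{"steps":{"type":"array","items":{"type":"object","properties":{"dx":{"type":"number"},"dy":{"type":"number"},"dz":{"type":"number"},"ax":{"type":"number"},"ay":{"type":"number"},"az":{"type":"number"},"claw":{"type":"number"}}}},"grip_force":{"type":"number"}},"required":["steps"]}

```bash
mkdir -p pics; cat > h.py <<'E'
import numpy as np, cv2
from workcell import ctrl
def cam(n):
    c=ctrl.read_camera(n); c['R']=np.array(c['R']);c['t']=np.array(c['t']);c['mtx']=np.array(c['mtx']);c['dist']=np.array(c['dist']);return c
def cast(c,uv,z):
    uv=np.array(uv,float).reshape(-1,1,2)
    n=cv2.undistortPoints(uv,c['mtx'],c['dist'])[:,0]
    d=np.c_[n,np.ones(len(n))]@c['R']; o=-c['R'].T@c['t']
    return o+d*((z-o[2])/d[:,2])[:,None]
def cloud(c):
    h,w=c['range_z'].shape
    v,u=np.mgrid[:h,:w]
    n=cv2.undistortPoints(np.stack([u,v],-1).reshape(-1,1,2).astype(float),c['mtx'],c['dist'])[:,0]
    z=c['range_z'].reshape(-1,1)
    return ((np.c_[n,np.ones(len(n))]*z-c['t'])@c['R']).reshape(h,w,3)
E
python3 - <<'E'
from h import *
for n in('top','side'):
    c=cam(n);cv2.imwrite(f'pics/{n}0.png',c['frame']);np.save(f'{n}0.npy',c,allow_pickle=True)
    print(n,-c['R'].T@c['t'],c['R'][2])
o=ctrl.get_obs();print(o)
E
```

```text
top [0.38917644 0.14305675 1.24482827] [ 0.13180611  0.01762272 -0.99111886]
side [-0.02896032  1.13642179  0.60311056] [ 0.46513646 -0.77630587 -0.42543774]
{'time_s': 0.1, 'q': array([ 1.17700790e+00,  3.20261225e-01,  1.56553469e+00, -1.76991597e-05,
        1.25742490e+00, -1.99985345e-02]), 'qd': array([ 8.64473105e-04, -2.47626750e-03, -4.11374741e-03,  6.69445869e-05,
       -9.27724931e-04,  3.34188852e-04]), 'joint_efforts': array([ 1.21240000e-04, -4.16407907e+01, -2.34704894e+01,  1.02442614e-04,
        4.92366002e-03, -2.77378312e-06]), 'ee_pos': array([0.20980093, 0.53490589, 0.23055592]), 'tcp_rot': array([ 1.85806067e-01,  9.82586099e-01, -7.98449617e-04, -1.58992350e-04]), 'ft_force': array([-0.2841169 ,  0.13643988,  0.31417344]), 'torque': array([-0.02493847,  0.04337039,  0.04488857]), 'gripper_force': 0.0, 'gripper_width': 1.0038133293070386}
```

View pics/top0.png

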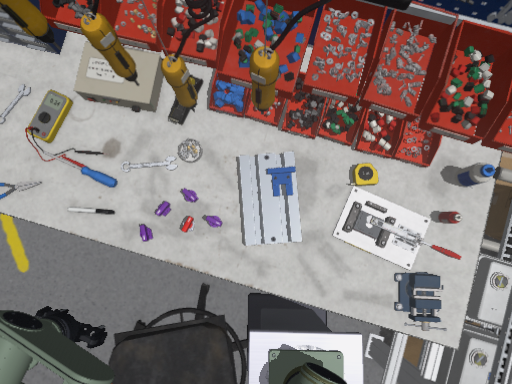

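View pics/side0.png

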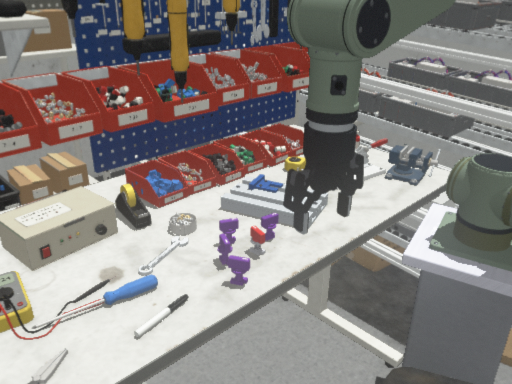

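The top view shows the red bolt at (187,224) among four purple look-alikes, the plate around (270,197), and the stop at (281,180) with its bar toward the far side, so its notch opens toward the robot. Next I'll measure these.

```bash
python3 - <<'E'
from h import *
c=np.load('top0.npy',allow_pickle=True).item();P=cloud(c);f=c['frame'];hsv=cv2.cvtColor(f,cv2.COLOR_BGR2HSV)
H,S,V=[hsv[...,i].astype(int) for i in range(3)]
def comp(m,roi,name,z,zr):
    x0,y0,x1,y1=roi;M=np.zeros(m.shape,np.uint8);M[y0:y1,x0:x1]=m[y0:y1,x0:x1]
    pts=P[(M>0)];pts=pts[(pts[:,2]>zr[0])&(pts[:,2]<zr[1])]
    v,u=np.nonzero(M);r=cv2.minAreaRect(np.c_[u,v].astype(np.float32))
    X=cast(c,cv2.boxPoints(r),z);W=cast(c,np.c_[u,v],z)[:,:2];
    e=np.linalg.eigh(np.cov(W.T));d=e[1][:,1]
    print(name,len(u),'zmax',np.percentile(pts[:,2],[5,50,95]) if len(pts) else 0,'mean',W.mean(0).round(4),'axis',np.degrees(np.arctan2(d[1],d[0])).round(1),'std',np.sqrt(e[0]).round(4));print(X[:,:2].round(4).tolist())
red=((H<8)|(H>172))&(S>130)&(V>80)
comp(red,(170,205,205,245),'red',.062,(0,.1))
blue=(H>100)&(H<125)&(S>120)
comp(blue,(255,155,305,215),'blue',.044,(.03,.08))
# blue rows in world
for z in (.044,):
    m=np.zeros(blue.shape,bool);m[155:215,255:305]=blue[155:215,255:305]
plate=((P[...,2]>.028)&(P[...,2]<.042)); comp(plate,(225,140,315,255),'plate',.036,(.02,.05))
big=cv2.resize(f[145:250,225:310],None,fx=7,fy=5.7,interpolation=cv2.INTER_CUBIC)
b1=cv2.resize(f[145:250,230:310],(457,600),interpolation=cv2.INTER_CUBIC)
b2=cv2.resize(f[205:245,170:205],(340,389),interpolation=cv2.INTER_CUBIC)
o=np.zeros((600,800,3),np.uint8);o[:,:457]=b1;o[:389,460:800]=b2;cv2.imwrite('pics/crop.png',o)
E
```

```text
red 87 zmax [0.03898244 0.05877636 0.06283527] mean [0.4445 0.3374] axis 151.4 std [0.0052 0.0118]
[[0.4294, 0.3536], [0.4686, 0.3357], [0.4601, 0.3175], [0.4209, 0.3354]]
blue 460 zmax [0.03896425 0.04380521 0.05445964] mean [0.5797 0.0762] axis -176.4 std [0.0187 0.0229]
[[0.6093, 0.1161], [0.6162, 0.041], [0.5384, 0.0349], [0.5315, 0.1094]]
plate 3310 zmax [0.03059733 0.03471459 0.03950577] mean [0.5201 0.1108] axis -171.7 std [0.0489 0.0755]
[[0.6474, 0.2017], [0.6632, 0.0388], [0.4049, 0.0173], [0.3894, 0.1757]]
```

View pics/crop.png

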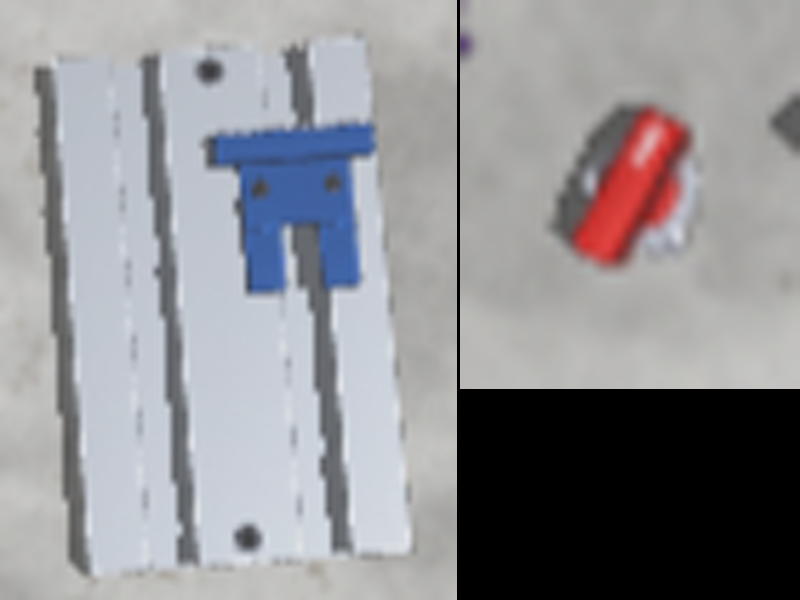

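The crop shows the notch opening toward the robot, near crop (303,290). The slot's throat lies between the dashed line (about 291) and the right edge of the dark band (about 335). The knob bar runs from (660,120) to (600,255) in the right-hand panel. Next I'll fit the slot edges at sub-pixel level and look at the bolt in the side view.

```bash
python3 - <<'E'
from h import *
from scipy.ndimage import gaussian_filter1d
c=np.load('top0.npy',allow_pickle=True).item();P=cloud(c);f=c['frame'];g=cv2.cvtColor(f,cv2.COLOR_BGR2GRAY).astype(float)
# edges: (u at row152,u at row241, plate y offset, sign of dI/du)
E=[('right',293.4,301.8,-.08,-1),('slotR',None,None,-.05,1),('slotL',None,None,.026,1)]
guess={'right':(293.4,152,301.8,241.8),'slotR':(284,152,292,241.8),'slotL':(258,160,265,241)}
A=[];b=[]
for n,*_,off,s in E:
    u0,v0,u1,v1=guess[n];pts=[]
    for v in range(158 if n!='slotR' else 198,238):
        uu=u0+(u1-u0)*(v-v0)/(v1-v0);i=int(round(uu));seg=gaussian_filter1d(g[v,i-8:i+9],.6);d=s*np.diff(seg)
        w=d[4:-4].clip(0);k=w.argmax()+4
        ww=d[k-2:k+3].clip(0);pts.append((i-8+.5+(ww*np.arange(k-2,k+3)).sum()/ww.sum(),v))
    X=cast(c,pts,.036)[:,:2]
    for _ in range(3):
        p=np.polyfit(X[:,0],X[:,1],1);r=X[:,1]-np.polyval(p,X[:,0]);X=X[abs(r)<max(.0015,1.5*r.std())]
    print(n,len(X),'slope deg',np.degrees(np.arctan(p[0])).round(2),'y@x=.52',np.polyval(p,.52).round(4),'slot centre y@.52',(np.polyval(p,.52)+(-.038-off)/np.cos(np.arctan(p[0]))).round(4),r.std().round(4))
hsv=cv2.cvtColor(f,cv2.COLOR_BGR2HSV);H,S,V=[hsv[...,i].astype(int) for i in range(3)]
# stop: blue foot front edge, centre of prongs; bar
m=(H>100)&(H<125)&(S>110);m[:155]=0;m[215:]=0;m[:,:255]=0;m[:,305:]=0
for v in range(166,200,2):
    u=np.nonzero(m[v])[0]
    if len(u): 
        W=cast(c,[(u.min()-.5,v),(u.max()+.5,v)],.044);print(v,W[:,:2].round(4).tolist(),len(u))
red=((H<8)|(H>172))&(S>130)&(V>60);red[:205]=0;red[245:]=0;red[:,:170]=0;red[:,205:]=0
v,u=np.nonzero(red&(P[...,2]>.054));W=cast(c,np.c_[u,v],.062)[:,:2];e=np.linalg.eigh(np.cov(W.T));d=e[1][:,1]
print('knob',len(u),W.mean(0),np.degrees(np.arctan2(d[1],d[0])),np.sqrt(12*e[0]),P[v,u].mean(0))
s=np.load('side0.npy',allow_pickle=True).item();Q=cloud(s)
f2=s['frame'];hs=cv2.cvtColor(f2,cv2.COLOR_BGR2HSV);r=((hs[...,0]<8)|(hs[...,0]>172))&(hs[...,1]>130)
r[:220]=0;r[260:]=0;r[:,:240]=0;r[:,280:]=0
v,u=np.nonzero(r);print('side red',Q[v,u].mean(0),Q[v,u].min(0),Q[v,u].max(0))
cv2.imwrite('pics/sc.png',cv2.resize(f2[215:265,225:290],(780,600),interpolation=cv2.INTER_CUBIC))
E
```

```text
** On entry to DLASCL parameter number  4 had an illegal value
 ** On entry to DLASCL parameter number  4 had an illegal value
 ** On entry to DLASCL parameter number  4 had an illegal value
 ** On entry to DLASCL parameter number  4 had an illegal value
 ** On entry to DLASCL parameter number  5 had an illegal value
 ** On entry to DLASCL parameter number  4 had an illegal value<stdin>:13: RuntimeWarning: invalid value encountered in scalar divide
Traceback (most recent call last):
numpy.linalg.LinAlgError: SVD did not converge in Linear Least Squares
```

```bash
cat > m.py <<'E'
from h import *
from scipy.ndimage import gaussian_filter1d
c=np.load('top0.npy',allow_pickle=True).item();P=cloud(c);f=c['frame'];g=cv2.cvtColor(f,cv2.COLOR_BGR2GRAY).astype(float)
E=[('right',-.08,-1),('slotR',-.05,1),('slotL',.026,1)]
guess={'right':(293.4,152,301.8,241.8),'slotR':(284,152,292,241.8),'slotL':(258,160,265,241)}
for n,off,s in E:
    u0,v0,u1,v1=guess[n];pts=[]
    for v in range(158 if n!='slotR' else 198,238):
        uu=u0+(u1-u0)*(v-v0)/(v1-v0);i=int(round(uu));d=s*np.diff(gaussian_filter1d(g[v,i-8:i+9],.6))
        k=d[4:-4].argmax()+4;ww=d[k-2:k+3].clip(0)
        if ww.sum()>15: pts.append((i-8+.5+(ww*np.arange(k-2,k+3)).sum()/ww.sum(),v))
    X=cast(c,pts,.036)[:,:2]
    for _ in range(3):
        p=np.polyfit(X[:,0],X[:,1],1);r=X[:,1]-np.polyval(p,X[:,0]);X=X[abs(r)<max(.0015,1.5*r.std())]
    print(n,len(X),'slope deg',np.degrees(np.arctan(p[0])).round(2),'y@x=.52',np.polyval(p,.52).round(4),'slot centre y@.52',(np.polyval(p,.52)+(-.038-off)/np.cos(np.arctan(p[0]))).round(4),r.std().round(4))
hsv=cv2.cvtColor(f,cv2.COLOR_BGR2HSV);H,S,V=[hsv[...,i].astype(int) for i in range(3)]
m=(H>100)&(H<125)&(S>110);m[:155]=0;m[215:]=0;m[:,:255]=0;m[:,305:]=0
for v in range(166,200,2):
    u=np.nonzero(m[v])[0]
    if len(u): 
        W=cast(c,[(u.min()-.5,v),(u.max()+.5,v)],.044);print(v,W[:,:2].round(4).tolist(),len(u))
red=((H<8)|(H>172))&(S>130)&(V>60);red[:205]=0;red[245:]=0;red[:,:170]=0;red[:,205:]=0
v,u=np.nonzero(red&(P[...,2]>.054));W=cast(c,np.c_[u,v],.062)[:,:2];e=np.linalg.eigh(np.cov(W.T));d=e[1][:,1]
print('knob',len(u),W.mean(0),np.degrees(np.arctan2(d[1],d[0])),np.sqrt(12*e[0]),P[v,u].mean(0))
s=np.load('side0.npy',allow_pickle=True).item();Q=cloud(s)
f2=s['frame'];hs=cv2.cvtColor(f2,cv2.COLOR_BGR2HSV);r=((hs[...,0]<8)|(hs[...,0]>172))&(hs[...,1]>130)
r[:220]=0;r[260:]=0;r[:,:240]=0;r[:,280:]=0
v,u=np.nonzero(r);print('side red',Q[v,u].mean(0),Q[v,u].min(0),Q[v,u].max(0))
cv2.imwrite('pics/sc.png',cv2.resize(f2[215:265,225:290],(780,600),interpolation=cv2.INTER_CUBIC))
E
python3 m.py
```

```text
right 67 slope deg 5.4 y@x=.52 0.0285 slot centre y@.52 0.0707 0.0009
slotR 40 slope deg 5.54 y@x=.52 0.0579 slot centre y@.52 0.07 0.0006
slotL 80 slope deg 5.57 y@x=.52 0.1342 slot centre y@.52 0.0699 0.0006
168 [[0.6111, 0.0995], [0.6123, 0.0394]] 21
170 [[0.605, 0.1166], [0.6065, 0.0394]] 27
172 [[0.5992, 0.1165], [0.6004, 0.0508]] 23
174 [[0.5936, 0.1049], [0.5946, 0.0507]] 19
176 [[0.5878, 0.1048], [0.5889, 0.0507]] 15
178 [[0.582, 0.1048], [0.5831, 0.0506]] 14
180 [[0.5763, 0.1018], [0.5774, 0.0477]] 19
182 [[0.5705, 0.1017], [0.5716, 0.0477]] 19
184 [[0.5648, 0.1017], [0.5658, 0.0476]] 12
186 [[0.559, 0.1016], [0.5601, 0.0475]] 12
188 [[0.5533, 0.1015], [0.5543, 0.0475]] 12
190 [[0.5475, 0.1014], [0.5487, 0.0446]] 14
192 [[0.5418, 0.1013], [0.5429, 0.0446]] 14
194 [[0.5361, 0.0984], [0.5371, 0.0473]] 11
knob 72 [0.44426872 0.3387128 ] 152.27625268865975 [0.01456509 0.04303965] [0.44438655 0.33913449 0.05945145]
side red [0.43815876 0.34256728 0.06134883] [0.42252536 0.33117732 0.0576061 ] [0.46176863 0.35270693 0.0637306 ]
```

View pics/sc.png

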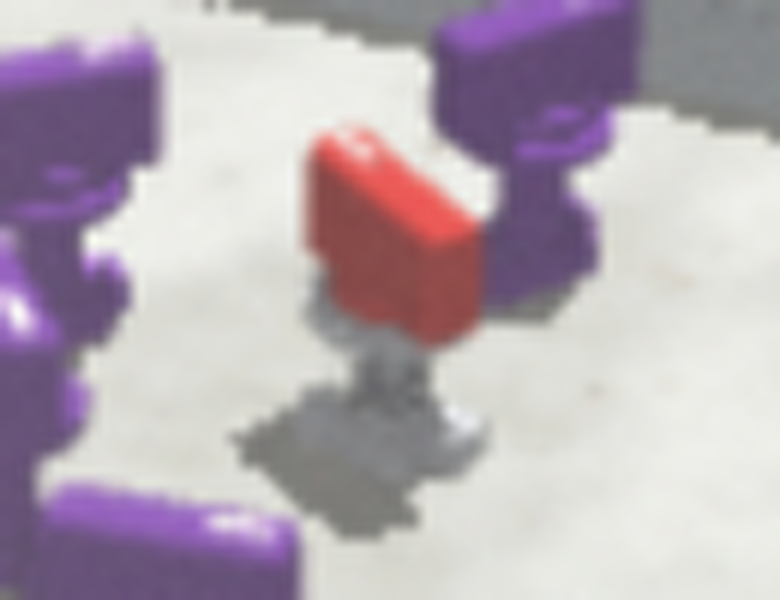

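The side crop shows the red bolt upright at crop (390,300), with its grey head at about (270–480, 440). The head's direction isn't clear at this resolution, so I'll grasp the bolt and then look from close up.

Request:
send_rows --steps '[{"dx":0.04,"dy":-0.028,"dz":-0.01,"az":-0.04,"claw":110},{"dx":0.08,"dy":-0.066,"dz":-0.02,"az":-0.11,"claw":110},{"dx":0.12,"dy":-0.1,"dz":-0.04,"az":-0.11,"claw":110},{"dx":0.157,"dy":-0.132,"dz":-0.06,"az":-0.11,"claw":110},{"dx":0.195,"dy":-0.164,"dz":-0.08,"az":-0.11,"claw":110}]' --grip_force 40

```text
invalid input at $.steps[0]: expected keys dx, dy, dz, ax, ay, az, claw
```

Request:
send_rows --steps '[{"dx":0.0395,"dy":-0.032,"dz":0,"claw":110},{"dx":0.0395,"dy":-0.032,"dz":0,"claw":110},{"dx":0.0395,"dy":-0.032,"dz":0,"claw":110}]'

```text
invalid input at $.steps[0]: expected keys dx, dy, dz, ax, ay, az, claw
```

```bash
python3 - <<'E'
from h import *
o=ctrl.get_obs();print(o['time_s'],o['ee_pos'],o['tcp_rot'],o['gripper_width'],o['q'])
c=cam('side');cv2.imwrite('pics/s1.png',cv2.resize(c['frame'][150:270,190:320],(650,600),interpolation=cv2.INTER_CUBIC))
E
```

```text
0.1 [0.20980093 0.53490589 0.23055592] [ 1.85806067e-01  9.82586099e-01 -7.98449617e-04 -1.58992350e-04] 1.0038133293070386 [ 1.17700790e+00  3.20261225e-01  1.56553469e+00 -1.76991597e-05
  1.25742490e+00 -1.99985345e-02]
```

View pics/s1.png

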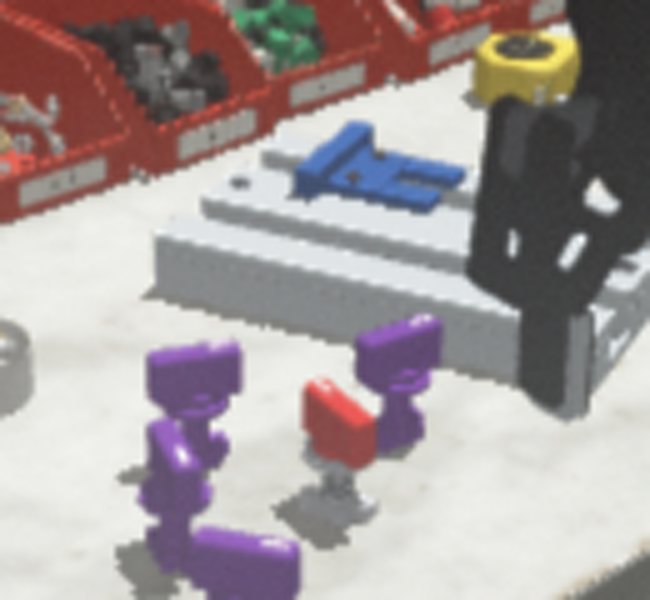

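The move calls were refused because every row needs all seven keys. The arm hasn't moved, and the picture shows the same scene as before. I'll resend with full rows.

Request:
send_rows --steps '[{"dx":0.04,"dy":-0.028,"dz":-0.01,"ax":0,"ay":0,"az":-0.04,"claw":110},{"dx":0.08,"dy":-0.066,"dz":-0.02,"ax":0,"ay":0,"az":-0.11,"claw":110},{"dx":0.12,"dy":-0.1,"dz":-0.04,"ax":0,"ay":0,"az":-0.11,"claw":110},{"dx":0.157,"dy":-0.132,"dz":-0.06,"ax":0,"ay":0,"az":-0.11,"claw":110},{"dx":0.195,"dy":-0.164,"dz":-0.08,"ax":0,"ay":0,"az":-0.11,"claw":110}]' --grip_force 40

```text
time_s: 0.65
ee_pos: [0.3929, 0.381, 0.1576]
tcp_rot: [0.239, 0.971, 0.0, 0.0]
ft_force: [0.3, 1.2, -0.3]
gripper_width: 0.567
gripper_force: 0.0
```

Request:
send_rows --steps '[{"dx":0.0395,"dy":-0.032,"dz":0,"ax":0,"ay":0,"az":0,"claw":110},{"dx":0.0395,"dy":-0.032,"dz":0,"ax":0,"ay":0,"az":0,"claw":110},{"dx":0.0395,"dy":-0.032,"dz":0,"ax":0,"ay":0,"az":0,"claw":110}]'

```text
time_s: 0.95
ee_pos: [0.4319, 0.3497, 0.1579]
tcp_rot: [0.241, 0.971, -0.0, -0.0]
ft_force: [-0.9, -0.2, -0.4]
gripper_width: 0.567
gripper_force: 0.0
```

```bash
python3 - <<'E'
from h import *
o=ctrl.get_obs();print(o['time_s'],o['ee_pos'],o['tcp_rot'],o['gripper_width'],o['q'])
for n in('top','side'):
    c=cam(n);P=cloud(c);hs=cv2.cvtColor(c['frame'],cv2.COLOR_BGR2HSV);r=((hs[...,0]<8)|(hs[...,0]>172))&(hs[...,1]>130)
    d=np.linalg.norm(P-np.array([.4443,.3388,.05]),axis=-1);m=r&(d<.05);print(n,m.sum(),P[m].mean(0) if m.any() else '')
E
```

```text
0.95 [0.43189533 0.34966352 0.15791662] [ 2.40930950e-01  9.70542163e-01 -9.82585256e-05 -4.21420100e-04] 0.5670255488651001 [ 6.59563110e-01  3.46662601e-01  1.72030327e+00  6.13842002e-04
  1.07530316e+00 -4.24875327e-01]
top 48 [0.45116852 0.33333372 0.05579368]
side 32 [0.44369659 0.3405042  0.06170202]
```

Request:
send_rows --steps '[{"dx":0.0124,"dy":-0.0109,"dz":-0.03,"ax":0,"ay":0,"az":0,"claw":110},{"dx":0.0124,"dy":-0.0109,"dz":-0.07,"ax":0,"ay":0,"az":0,"claw":110},{"dx":0.0124,"dy":-0.0109,"dz":-0.1,"ax":0,"ay":0,"az":0,"claw":110},{"dx":0.0124,"dy":-0.0109,"dz":-0.115,"ax":0,"ay":0,"az":0,"claw":110},{"dx":0.0124,"dy":-0.0109,"dz":-0.115,"ax":0,"ay":0,"az":0,"claw":110}]'

```text
time_s: 1.55
ee_pos: [0.4411, 0.3398, 0.0412]
tcp_rot: [0.238, 0.971, -0.002, -0.002]
ft_force: [0.2, -0.8, 0.8]
gripper_width: 0.567
gripper_force: 0.0
```

Request:
send_rows --steps '[{"dx":0,"dy":0,"dz":0,"ax":0,"ay":0,"az":0,"claw":255},{"dx":0,"dy":0,"dz":0,"ax":0,"ay":0,"az":0,"claw":255},{"dx":0,"dy":0,"dz":0,"ax":0,"ay":0,"az":0,"claw":255},{"dx":0,"dy":0,"dz":0,"ax":0,"ay":0,"az":0,"claw":255},{"dx":0,"dy":0,"dz":0,"ax":0,"ay":0,"az":0,"claw":255}]' --grip_force 60

```text
time_s: 2.05
ee_pos: [0.4441, 0.3403, 0.0447]
tcp_rot: [0.24, 0.971, 0.001, 0.001]
ft_force: [-2.1, 1.2, 6.6]
gripper_width: 0.149
gripper_force: 61.9
```

Request:
send_rows --steps '[{"dx":0,"dy":0,"dz":0.03,"ax":0,"ay":0,"az":0,"claw":255},{"dx":0,"dy":0,"dz":0.07,"ax":0,"ay":0,"az":0,"claw":255},{"dx":0,"dy":0,"dz":0.11,"ax":0,"ay":0,"az":0,"claw":255},{"dx":-0.025,"dy":0.03,"dz":0.14,"ax":0,"ay":0,"az":0,"claw":255},{"dx":-0.05,"dy":0.06,"dz":0.17,"ax":0,"ay":0,"az":0,"claw":255}]'

```text
time_s: 2.55
ee_pos: [0.3935, 0.3992, 0.2145]
tcp_rot: [0.241, 0.971, 0.0, 0.0]
ft_force: [0.5, 1.6, -3.6]
gripper_width: 0.149
gripper_force: 60.7
```

Request:
send_rows --steps '[{"dx":-0.025,"dy":0.03,"dz":0.03,"ax":0,"ay":0,"az":0,"claw":255},{"dx":-0.05,"dy":0.06,"dz":0.06,"ax":0,"ay":0,"az":0,"claw":255},{"dx":-0.075,"dy":0.09,"dz":0.09,"ax":0,"ay":0,"az":0,"claw":255},{"dx":-0.1,"dy":0.12,"dz":0.12,"ax":0,"ay":0,"az":0,"claw":255},{"dx":-0.1,"dy":0.12,"dz":0.12,"ax":0,"ay":0,"az":0,"claw":255}]'

```text
time_s: 3.05
ee_pos: [0.2913, 0.524, 0.3372]
tcp_rot: [0.237, 0.971, 0.005, 0.0]
ft_force: [0.5, -0.7, -3.3]
gripper_width: 0.144
gripper_force: 60.6
```

```bash
cat > head.py <<'E'
from h import *
import sys
o=ctrl.get_obs();p=o['ee_pos'];x,y=o['tcp_rot'][:2];print(o['time_s'],p,'yaw',np.degrees(2*np.arctan2(y,x))-90,o['q'][5],o['ft_force'],o['torque'])
c=cam('side');P=cloud(c)
m=(np.hypot(P[...,0]-p[0],P[...,1]-p[1])<.035)&(c['range_z']>0)
for lo,hi in((-.055,-.046),(-.046,-.034),(-.034,-.022),(-.014,-.006)):
    k=m&(P[...,2]-p[2]>lo)&(P[...,2]-p[2]<hi);Q=P[k]
    if len(Q)>5: print((lo,hi),len(Q),'minz',(Q[:,2].min()-p[2]).round(4),'rect',cv2.minAreaRect(((Q[:,:2]-p[:2])*1000).astype(np.float32)))
uv=cv2.projectPoints(np.array([[p[0],p[1],p[2]-.02]]),cv2.Rodrigues(c['R'])[0],c['t'],c['mtx'],c['dist'])[0].ravel().astype(int)
u,v=uv;np.save('head.npy',c,allow_pickle=True);print(uv)
cv2.imwrite(f'pics/{sys.argv[1]}.png',cv2.resize(c['frame'][v-45:v+45,u-50:u+50],(660,594),interpolation=cv2.INTER_CUBIC))
E
python3 head.py h1
```

```text
3.05 [0.29132977 0.52401715 0.33723691] yaw 62.56742148629499 -0.04930217245187323 [ 0.50723048 -0.74598226 -3.33412827] [-0.00630555 -0.07156513  0.01244199]
(-0.046, -0.034) 163 minz -0.0442 rect ((-1.5879507064819336, 1.3306884765625), (36.894935607910156, 19.70932388305664), 17.32912826538086)
(-0.034, -0.022) 60 minz -0.034 rect ((-1.9136695861816406, 2.6935229301452637), (13.97591781616211, 8.748418807983398), 17.17742919921875)
(-0.014, -0.006) 96 minz -0.0137 rect ((-1.7008419036865234, 5.9521074295043945), (37.69424057006836, 19.925222396850586), 2.5327811241149902)
[280 167]
```

View pics/h1.png

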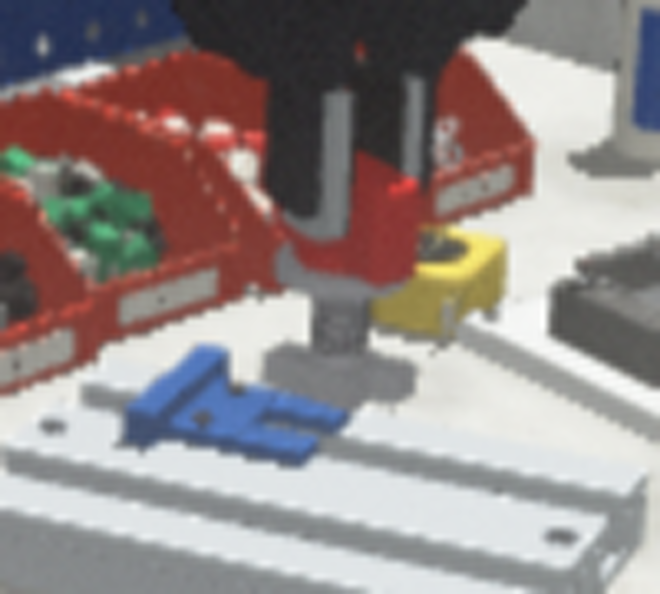

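The crop shows the gripped bolt, with its head bar at crop (265–415, 370). The depth rectangle puts the head at about 17°, roughly 45° off the knob bar. I'll check that at a second yaw.

Request:
send_rows --steps '[{"dx":0,"dy":0,"dz":0,"ax":0,"ay":0,"az":-0.14,"claw":255},{"dx":0,"dy":0,"dz":0,"ax":0,"ay":0,"az":-0.28,"claw":255},{"dx":0,"dy":0,"dz":0,"ax":0,"ay":0,"az":-0.42,"claw":255},{"dx":0,"dy":0,"dz":0,"ax":0,"ay":0,"az":-0.56,"claw":255},{"dx":0,"dy":0,"dz":0,"ax":0,"ay":0,"az":-0.56,"claw":255}]'

```text
time_s: 3.6
ee_pos: [0.2943, 0.5181, 0.3316]
tcp_rot: [0.499, 0.867, -0.002, 0.0]
ft_force: [-0.3, -0.3, -2.8]
gripper_width: 0.147
gripper_force: 60.7
```

```bash
python3 head.py h2; python3 - <<'E'
from h import *
c=np.load('head.npy',allow_pickle=True).item();P=cloud(c);p=ctrl.get_obs()['ee_pos']
m=(np.hypot(P[...,0]-p[0],P[...,1]-p[1])<.035)&(c['range_z']>0)&(abs(P[...,2]-p[2]+.040)<.004)
v,u=np.nonzero(m);q=((P[m][:,:2]-p[:2])*1000).round(1)
# front contour: per column median
for k in range(u.min(),u.max()+1): print(k,np.median(q[u==k],0),end=' ')
m2=(np.hypot(P[...,0]-p[0],P[...,1]-p[1])<.035)&(c['range_z']>0)
z=P[m2][:,2]-p[2];print(np.histogram(z,np.arange(-.048,.004,.002)))
E
```

```text
3.6 [0.29430093 0.51807167 0.3316314 ] yaw 30.13324324496149 0.5093767775518543 [-0.26226874 -0.26221725 -2.76964719] [-0.03863283 -0.05134007  0.02761565]
(-0.046, -0.034) 138 minz -0.044 rect ((-0.957585334777832, -2.1608104705810547), (19.773515701293945, 34.81890869140625), 48.82859420776367)
(-0.034, -0.022) 58 minz -0.0339 rect ((-3.3063395023345947, 0.5739560127258301), (13.352194786071777, 8.04930305480957), 29.856019973754883)
(-0.014, -0.006) 102 minz -0.0136 rect ((-3.870204448699951, 3.025705337524414), (32.52669906616211, 33.176456451416016), 28.732742309570312)
[280 168]
273 [16.05 -4.7 ] 274 [13.1 -2.5] 275 [9.3 0.7] 276 [6.4 2.8] 277 [1.8 7.4] 278 [-1.  9.] 279 [-3.2  9.9] 280 [-4.1   7.95] 281 [-5.5  7.3] 282 [-6.7  6. ] 283 [-7.8  4.5] 284 [-10.1   5.7] 285 [-12.95   7.55] 286 [-13.8   5.3] 287 [-15.3   4.9] 288 [-15.8   2.4] 289 [-17.6   2.6] 290 [-19.2   2. ] (array([ 0,  2, 19, 22, 19, 30, 47,  8,  9, 13,  7, 11,  9, 11,  9,  1,  0,
       22, 22, 44, 16, 16, 16, 15, 12]), array([-4.80000000e-02, -4.60000000e-02, -4.40000000e-02, -4.20000000e-02,
       -4.00000000e-02, -3.80000000e-02, -3.60000000e-02, -3.40000000e-02,
       -3.20000000e-02, -3.00000000e-02, -2.80000000e-02, -2.60000000e-02,
       -2.40000000e-02, -2.20000000e-02, -2.00000000e-02, -1.80000000e-02,
       -1.60000000e-02, -1.40000000e-02, -1.20000000e-02, -1.00000000e-02,
       -8.00000000e-03, -6.00000000e-03, -4.00000000e-03, -2.00000000e-03,
        4.16333634e-17,  2.00000000e-03]))
```

Those two estimates disagree, probably because of the cut corners. I'll tilt the tool so the underside of the head faces the side camera, which should settle it.

Request:
send_rows --steps '[{"dx":0,"dy":0,"dz":0.0,"ax":0.123,"ay":0.066,"az":0,"claw":255},{"dx":0,"dy":0,"dz":0,"ax":0.246,"ay":0.132,"az":0,"claw":255},{"dx":0,"dy":0,"dz":0,"ax":0.369,"ay":0.198,"az":0,"claw":255},{"dx":0,"dy":0,"dz":0,"ax":0.492,"ay":0.264,"az":0,"claw":255},{"dx":0,"dy":0,"dz":0,"ax":0.615,"ay":0.33,"az":0,"claw":255}]'

```text
time_s: 4.15
ee_pos: [0.2943, 0.5184, 0.3333]
tcp_rot: [0.467, 0.815, 0.183, -0.291]
ft_force: [-1.2, 0.3, -4.3]
gripper_width: 0.145
gripper_force: 60.7
```

Request:
send_rows --steps '[{"dx":0,"dy":0,"dz":0.0,"ax":0.123,"ay":0.066,"az":0,"claw":255},{"dx":0,"dy":0,"dz":0,"ax":0.246,"ay":0.132,"az":0,"claw":255},{"dx":0,"dy":0,"dz":0,"ax":0.369,"ay":0.198,"az":0,"claw":255},{"dx":0,"dy":0,"dz":0,"ax":0.492,"ay":0.264,"az":0,"claw":255},{"dx":0,"dy":0,"dz":0,"ax":0.492,"ay":0.264,"az":0,"claw":255}]'

```text
time_s: 4.65
ee_pos: [0.2943, 0.5174, 0.3278]
tcp_rot: [0.407, 0.701, 0.307, -0.499]
ft_force: [-0.0, 0.6, -3.3]
gripper_width: 0.146
gripper_force: 60.9
```

```bash
cat > under.py <<'E'
from h import *
from scipy.spatial.transform import Rotation as Ro
o=ctrl.get_obs();p=o['ee_pos'];T=Ro.from_quat(o['tcp_rot']).as_matrix();print(o['time_s'],p,T.round(3).tolist(),o['q'])
c=cam('side');f=c['frame']
# rectify: head underside plane z_tool=+0.0445, 80x80 mm, 8 px/mm; image right = tool x, down = tool y
N=560;s=N/70.
g=np.array([[-35,-35],[35,-35],[35,35],[-35,35]])/1000.
X=p+np.c_[g,np.full(4,.0445)]@T.T
uv=cv2.projectPoints(X,cv2.Rodrigues(c['R'])[0],c['t'],c['mtx'],c['dist'])[0][:,0].astype(np.float32)
M=cv2.getPerspectiveTransform(uv,np.float32([[0,0],[N,0],[N,N],[0,N]]))
w=cv2.warpPerspective(f,M,(N,N),flags=cv2.INTER_CUBIC);print(uv)
cv2.imwrite('pics/under.png',w);np.save('under.npy',c,allow_pickle=True)
E
python3 under.py
```

```text
4.65 [0.29429902 0.51737828 0.32780206] [[-0.171, 0.877, -0.449], [0.264, 0.48, 0.837], [0.949, 0.025, -0.313]] [ 0.49837555  0.32412625  1.90089312  1.31808041  1.3744755  -0.65442495]
[[301.38654 195.38199]
 [305.54156 161.86185]
 [258.7456  159.5151 ]
 [257.6424  193.11073]]
```

View pics/under.png

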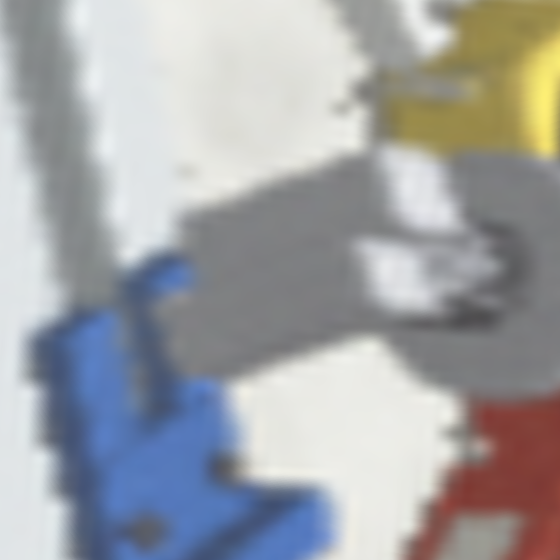

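The rectified view of the underside (right is tool x, down is tool y) shows the head's long edges from (190,212) to (375,152) and from (230,380) to (375,335). That puts the head about −18° from tool x, so its direction is yaw − 72°, which agrees with the second estimate. I'll refine this and tilt back.

```bash
python3 - <<'E'
import cv2,numpy as np
g=cv2.GaussianBlur(cv2.cvtColor(cv2.imread('pics/under.png'),cv2.COLOR_BGR2GRAY),(9,9),0).astype(float)
for nm,u0,u1,l,s in(('up',205,365,(205,145),-1),('lo',240,365,(375,340),1)):
    pts=[]
    for u in range(u0,u1,4):
        e=l[0]+(l[1]-l[0])*(u-u0)/(u1-u0);v=np.arange(int(e)-22,int(e)+22);d=(s*np.gradient(g[v,u])).clip(0);k=d.argmax();w=d[max(0,k-6):k+7]
        pts.append((u,(w*v[max(0,k-6):k+7]).sum()/w.sum()))
    p=np.array(pts);f=np.polyfit(p[:,0],p[:,1],1);print(nm,np.degrees(np.arctan(f[0])),np.polyval(f,280),(p[:,1]-np.polyval(f,p[:,0])).std())
E
```

```text
up -20.009800632253164 178.1478968512697 1.5671557341792255
lo -18.661825378726466 362.8074075984059 1.4535303147333132
```

Request:
send_rows --steps '[{"dx":0,"dy":0,"dz":0.0,"ax":-0.123,"ay":-0.066,"az":0,"claw":255},{"dx":0,"dy":0,"dz":0,"ax":-0.246,"ay":-0.132,"az":0,"claw":255},{"dx":0,"dy":0,"dz":0,"ax":-0.369,"ay":-0.198,"az":0,"claw":255},{"dx":0,"dy":0,"dz":0,"ax":-0.492,"ay":-0.264,"az":0,"claw":255},{"dx":0,"dy":0,"dz":0,"ax":-0.615,"ay":-0.33,"az":0,"claw":255}]'

```text
time_s: 5.2
ee_pos: [0.2944, 0.5195, 0.3368]
tcp_rot: [0.479, 0.834, 0.147, -0.229]
ft_force: [-1.0, 1.1, -4.6]
gripper_width: 0.145
gripper_force: 60.7
```

Request:
send_rows --steps '[{"dx":0,"dy":0,"dz":0.0,"ax":-0.123,"ay":-0.066,"az":0,"claw":255},{"dx":0,"dy":0,"dz":0,"ax":-0.246,"ay":-0.132,"az":0,"claw":255},{"dx":0,"dy":0,"dz":0,"ax":-0.369,"ay":-0.198,"az":0,"claw":255},{"dx":0,"dy":0,"dz":0,"ax":-0.492,"ay":-0.264,"az":0,"claw":255},{"dx":0,"dy":0,"dz":0,"ax":-0.492,"ay":-0.264,"az":0,"claw":255}]'

```text
time_s: 5.7
ee_pos: [0.2916, 0.5233, 0.3353]
tcp_rot: [0.496, 0.868, 0.003, 0.0]
ft_force: [0.2, 0.4, -3.9]
gripper_width: 0.147
gripper_force: 60.7
```

```bash
cat > st.py <<'E'
from h import *
from scipy.spatial.transform import Rotation as Ro
o=ctrl.get_obs();T=Ro.from_quat(o['tcp_rot']).as_matrix()
print(o['time_s'],o['ee_pos'].round(4),'yaw',np.degrees(np.arctan2(T[1,1],T[0,1])).round(2),'z',T[:,2].round(4),'F',o['ft_force'].round(1),'M',o['torque'].round(3),'q6',o['q'][5].round(3))
E
python3 st.py
```

```text
5.7 [0.2916 0.5233 0.3353] yaw 30.51 z [ 0.0032  0.0042 -1.    ] F [ 0.2  0.4 -3.9] M [ 0.002  0.02  -0.021] q6 0.511
```

Request:
send_rows --steps '[{"dx":0.015,"dy":-0.045,"dz":0,"ax":0,"ay":0,"az":0.08,"claw":255},{"dx":0.03,"dy":-0.09,"dz":0,"ax":0,"ay":0,"az":0.16,"claw":255},{"dx":0.045,"dy":-0.135,"dz":-0.01,"ax":0,"ay":0,"az":0.24,"claw":255},{"dx":0.06,"dy":-0.18,"dz":-0.02,"ax":0,"ay":0,"az":0.32,"claw":255},{"dx":0.075,"dy":-0.225,"dz":-0.03,"ax":0,"ay":0,"az":0.4,"claw":255}]'

```text
time_s: 6.2
ee_pos: [0.369, 0.2925, 0.3044]
tcp_rot: [0.315, 0.949, 0.002, 0.001]
ft_force: [1.1, -0.5, -3.7]
gripper_width: 0.145
gripper_force: 60.6
```

Request:
send_rows --steps '[{"dx":0.018,"dy":-0.045,"dz":-0.01,"ax":0,"ay":0,"az":0.08,"claw":255},{"dx":0.036,"dy":-0.09,"dz":-0.02,"ax":0,"ay":0,"az":0.16,"claw":255},{"dx":0.055,"dy":-0.135,"dz":-0.04,"ax":0,"ay":0,"az":0.24,"claw":255},{"dx":0.073,"dy":-0.18,"dz":-0.07,"ax":0,"ay":0,"az":0.32,"claw":255},{"dx":0.09,"dy":-0.225,"dz":-0.1,"ax":0,"ay":0,"az":0.4,"claw":255}]'

```text
time_s: 6.7
ee_pos: [0.4547, 0.0805, 0.213]
tcp_rot: [0.121, 0.993, 0.002, 0.003]
ft_force: [-0.1, 0.8, -3.5]
gripper_width: 0.146
gripper_force: 60.6
```

Request:
send_rows --steps '[{"dx":0,"dy":0,"dz":-0.03,"ax":0,"ay":0,"az":0,"claw":255},{"dx":0,"dy":0,"dz":-0.06,"ax":0,"ay":0,"az":0,"claw":255},{"dx":0,"dy":0,"dz":-0.06,"ax":0,"ay":0,"az":0,"claw":255}]'

```text
time_s: 7.0
ee_pos: [0.4512, 0.0813, 0.1499]
tcp_rot: [0.123, 0.992, -0.0, -0.003]
ft_force: [-0.3, 0.8, -3.0]
gripper_width: 0.142
gripper_force: 60.6
```

```bash
python3 st.py
```

```text
7.0 [0.4512 0.0813 0.1499] yaw 75.89 z [-5.3e-03  3.0e-04 -1.0e+00] F [-0.3  0.8 -3. ] M [-0.027  0.106  0.046] q6 -1.173
```

Request:
send_rows --steps '[{"dx":0.004,"dy":-0.0174,"dz":-0.02,"ax":0,"ay":0,"az":0.01,"claw":255},{"dx":0.004,"dy":-0.0174,"dz":-0.045,"ax":0,"ay":0,"az":0.01,"claw":255},{"dx":0.004,"dy":-0.0174,"dz":-0.06,"ax":0,"ay":0,"az":0.01,"claw":255},{"dx":0.004,"dy":-0.0174,"dz":-0.06,"ax":0,"ay":0,"az":0.01,"claw":255},{"dx":0.004,"dy":-0.0174,"dz":-0.06,"ax":0,"ay":0,"az":0.01,"claw":255}]'

```text
time_s: 7.5
ee_pos: [0.4591, 0.0654, 0.0939]
tcp_rot: [0.117, 0.993, 0.001, 0.002]
ft_force: [0.5, -0.0, -2.6]
gripper_width: 0.147
gripper_force: 60.5
```

```bash
python3 st.py; python3 head.py i1
```

```text
7.5 [0.4591 0.0654 0.0939] yaw 76.6 z [ 3.9e-03  9.0e-04 -1.0e+00] F [ 0.5 -0.  -2.6] M [-0.021  0.012 -0.012] q6 -1.221
7.5 [0.45910615 0.06541322 0.09385369] yaw 76.60410548683623 -1.2208835807930394 [ 0.52701913 -0.0330899  -2.63645076] [-0.02140267  0.01227466 -0.01184587]
(-0.046, -0.034) 49 minz -0.044 rect ((-1.9702558517456055, 2.7241735458374023), (33.703731536865234, 16.94058609008789), 21.44182777404785)
(-0.034, -0.022) 25 minz -0.0338 rect ((-4.452539443969727, -2.3161535263061523), (24.438077926635742, 13.838981628417969), 31.467792510986328)
(-0.014, -0.006) 35 minz -0.014 rect ((-3.3086843490600586, 9.05345344543457), (14.779036521911621, 35.43989181518555), 88.77555084228516)
[303 182]
```

View pics/i1.png

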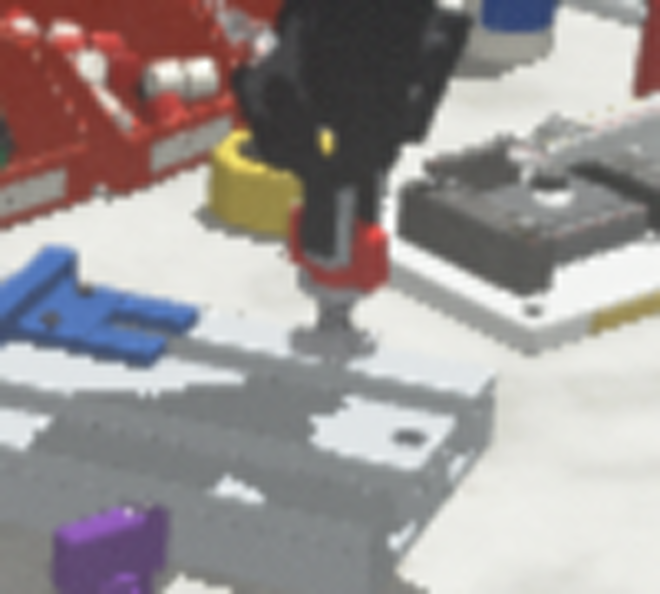

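The crop shows the head (290–375, 340) hovering over the near part of the slot. I'll lower it gently and watch the force.

Request:
send_rows --steps '[{"dx":0,"dy":-0.001,"dz":-0.005,"ax":0,"ay":0,"az":0,"claw":255},{"dx":0,"dy":-0.001,"dz":-0.01,"ax":0,"ay":0,"az":0,"claw":255},{"dx":0,"dy":-0.001,"dz":-0.013,"ax":0,"ay":0,"az":0,"claw":255},{"dx":0,"dy":-0.001,"dz":-0.015,"ax":0,"ay":0,"az":0,"claw":255},{"dx":0,"dy":-0.001,"dz":-0.017,"ax":0,"ay":0,"az":0,"claw":255}]'

```text
time_s: 8.05
ee_pos: [0.4577, 0.0642, 0.0747]
tcp_rot: [0.117, 0.993, 0.0, -0.0]
ft_force: [0.7, -0.0, -2.8]
gripper_width: 0.146
gripper_force: 60.6
```

```bash
python3 st.py
```

```text
8.05 [0.4577 0.0642 0.0747] yaw 76.61 z [-2.e-04  1.e-04 -1.e+00] F [ 0.7 -0.  -2.8] M [-0.023 -0.04   0.017] q6 -1.223
```

The head is in the throat with no contact force. I'll lower to sliding height, then slide along the slot (direction 5.5°).

Request:
send_rows --steps '[{"dx":0,"dy":0,"dz":-0.003,"ax":0,"ay":0,"az":0,"claw":255},{"dx":0,"dy":0,"dz":-0.006,"ax":0,"ay":0,"az":0,"claw":255},{"dx":0,"dy":0,"dz":-0.009,"ax":0,"ay":0,"az":0,"claw":255},{"dx":0,"dy":0,"dz":-0.0125,"ax":0,"ay":0,"az":0,"claw":255},{"dx":0,"dy":0,"dz":-0.0125,"ax":0,"ay":0,"az":0,"claw":255}]'

```text
time_s: 8.55
ee_pos: [0.4574, 0.0641, 0.0619]
tcp_rot: [0.117, 0.993, -0.0, -0.001]
ft_force: [0.4, 1.0, -2.4]
gripper_width: 0.147
gripper_force: 60.6
```

Request:
send_rows --steps '[{"dx":0.01,"dy":0.001,"dz":0,"ax":0,"ay":0,"az":0,"claw":255},{"dx":0.02,"dy":0.0019,"dz":0,"ax":0,"ay":0,"az":0,"claw":255},{"dx":0.03,"dy":0.0029,"dz":0,"ax":0,"ay":0,"az":0,"claw":255},{"dx":0.04,"dy":0.0039,"dz":0,"ax":0,"ay":0,"az":0,"claw":255},{"dx":0.05,"dy":0.0048,"dz":0,"ax":0,"ay":0,"az":0,"claw":255}]'

```text
time_s: 9.05
ee_pos: [0.509, 0.0691, 0.0624]
tcp_rot: [0.117, 0.993, 0.0, 0.0]
ft_force: [-0.9, -0.3, -3.7]
gripper_width: 0.145
gripper_force: 60.7
```

```bash
python3 st.py
```

```text
9.05 [0.509  0.0691 0.0624] yaw 76.6 z [ 3.e-04  1.e-04 -1.e+00] F [-0.9 -0.3 -3.7] M [0.004 0.024 0.004] q6 -1.225
```

Request:
send_rows --steps '[{"dx":0.008,"dy":0.0008,"dz":0,"ax":0,"ay":0,"az":0,"claw":255},{"dx":0.014,"dy":0.0013,"dz":0,"ax":0,"ay":0,"az":0,"claw":255},{"dx":0.02,"dy":0.0019,"dz":0,"ax":0,"ay":0,"az":0,"claw":255},{"dx":0.026,"dy":0.0025,"dz":0,"ax":0,"ay":0,"az":0,"claw":255},{"dx":0.026,"dy":0.0025,"dz":0,"ax":0,"ay":0,"az":0,"claw":255}]'

```text
time_s: 9.55
ee_pos: [0.5347, 0.0716, 0.0625]
tcp_rot: [0.117, 0.993, 0.0, 0.0]
ft_force: [-0.7, 0.2, -3.0]
gripper_width: 0.145
gripper_force: 60.7
```

Request:
send_rows --steps '[{"dx":0.004,"dy":0.0004,"dz":0,"ax":0,"ay":0,"az":0,"claw":255},{"dx":0.008,"dy":0.0008,"dz":0,"ax":0,"ay":0,"az":0,"claw":255},{"dx":0.012,"dy":0.0012,"dz":0,"ax":0,"ay":0,"az":0,"claw":255},{"dx":0.015,"dy":0.0015,"dz":0,"ax":0,"ay":0,"az":0,"claw":255},{"dx":0.015,"dy":0.0015,"dz":0,"ax":0,"ay":0,"az":0,"claw":255}]'

```text
time_s: 10.05
ee_pos: [0.5493, 0.073, 0.0625]
tcp_rot: [0.117, 0.993, 0.0, 0.0]
ft_force: [-0.4, -0.4, -3.5]
gripper_width: 0.144
gripper_force: 60.7
```

```bash
python3 st.py
```

```text
10.05 [0.5493 0.073  0.0625] yaw 76.6 z [ 6.e-04  2.e-04 -1.e+00] F [-0.4 -0.4 -3.5] M [ 0.004 -0.017 -0.014] q6 -1.226
```

Request:
send_rows --steps '[{"dx":0.001,"dy":0.0001,"dz":0,"ax":0,"ay":0,"az":0,"claw":255},{"dx":0.002,"dy":0.0002,"dz":0,"ax":0,"ay":0,"az":0,"claw":255},{"dx":0.003,"dy":0.0003,"dz":0,"ax":0,"ay":0,"az":0,"claw":255},{"dx":0.004,"dy":0.0004,"dz":0,"ax":0,"ay":0,"az":0,"claw":255}]'

```text
time_s: 10.45
ee_pos: [0.5528, 0.0734, 0.0624]
tcp_rot: [0.117, 0.993, 0.0, -0.0]
ft_force: [-0.9, -0.6, -3.3]
gripper_width: 0.147
gripper_force: 60.7
```

Request:
send_rows --steps '[{"dx":0.001,"dy":0.0001,"dz":0,"ax":0,"ay":0,"az":0,"claw":255},{"dx":0.002,"dy":0.0002,"dz":0,"ax":0,"ay":0,"az":0,"claw":255}]'

```text
time_s: 10.65
ee_pos: [0.5548, 0.0736, 0.0624]
tcp_rot: [0.117, 0.993, 0.0, 0.0]
ft_force: [0.6, -0.1, -2.6]
gripper_width: 0.145
gripper_force: 60.7
```

Request:
send_rows --steps '[{"dx":0.001,"dy":0.0001,"dz":0,"ax":0,"ay":0,"az":0,"claw":255}]'

```text
time_s: 10.75
ee_pos: [0.5558, 0.0737, 0.0624]
tcp_rot: [0.117, 0.993, 0.0, -0.0]
ft_force: [-0.3, 0.4, -2.0]
gripper_width: 0.151
gripper_force: 60.7
```

Request:
send_rows --steps '[{"dx":0.001,"dy":0.0001,"dz":0,"ax":0,"ay":0,"az":0,"claw":255}]'

```text
time_s: 10.85
ee_pos: [0.5569, 0.0738, 0.0624]
tcp_rot: [0.117, 0.993, 0.0, 0.0]
ft_force: [-0.4, 0.1, -3.2]
gripper_width: 0.148
gripper_force: 60.7
```

Request:
send_rows --steps '[{"dx":0.001,"dy":0.0001,"dz":0,"ax":0,"ay":0,"az":0,"claw":255}]'

```text
time_s: 10.95
ee_pos: [0.5574, 0.0738, 0.0624]
tcp_rot: [0.117, 0.993, -0.0, -0.001]
ft_force: [-2.1, -0.7, -2.1]
gripper_width: 0.146
gripper_force: 60.7
```

Request:
send_rows --steps '[{"dx":0.0007,"dy":0.0001,"dz":0,"ax":0,"ay":0,"az":0,"claw":255}]'

```text
time_s: 11.05
ee_pos: [0.5575, 0.0739, 0.0623]
tcp_rot: [0.117, 0.993, -0.0, -0.001]
ft_force: [-3.0, -1.3, -0.9]
gripper_width: 0.149
gripper_force: 60.9
```

Request:
send_rows --steps '[{"dx":0.0007,"dy":0.0001,"dz":0,"ax":0,"ay":0,"az":0,"claw":255}]'

```text
time_s: 11.15
ee_pos: [0.5577, 0.0739, 0.0622]
tcp_rot: [0.117, 0.993, -0.0, -0.002]
ft_force: [-5.3, -1.4, 0.1]
gripper_width: 0.146
gripper_force: 61.1
```

Request:
send_rows --steps '[{"dx":0.0005,"dy":0,"dz":0,"ax":0,"ay":0,"az":0,"claw":255}]'

```text
time_s: 11.25
ee_pos: [0.5577, 0.0739, 0.0621]
tcp_rot: [0.117, 0.993, -0.0, -0.002]
ft_force: [-6.5, -1.3, 1.0]
gripper_width: 0.147
gripper_force: 61.2
```

The shank is home: contact came at TCP x ≈ 0.5575, with the force rising steadily. I'll ease the push off and lower until the flange touches the foot.

Request:
send_rows --steps '[{"dx":-0.0018,"dy":-0.0002,"dz":0,"ax":0,"ay":0,"az":0,"claw":255},{"dx":-0.0018,"dy":-0.0002,"dz":-0.001,"ax":0,"ay":0,"az":0,"claw":255},{"dx":-0.0018,"dy":-0.0002,"dz":-0.002,"ax":0,"ay":0,"az":0,"claw":255}]'

```text
time_s: 11.55
ee_pos: [0.5575, 0.0739, 0.0603]
tcp_rot: [0.117, 0.993, -0.0, -0.0]
ft_force: [-4.4, -0.4, -0.8]
gripper_width: 0.152
gripper_force: 60.9
```

Request:
send_rows --steps '[{"dx":0,"dy":0,"dz":-0.001,"ax":0,"ay":0,"az":0,"claw":255}]'

```text
time_s: 11.65
ee_pos: [0.5575, 0.0738, 0.0593]
tcp_rot: [0.117, 0.993, -0.0, -0.0]
ft_force: [-4.3, 0.6, -0.3]
gripper_width: 0.151
gripper_force: 60.9
```

Request:
send_rows --steps '[{"dx":0,"dy":0,"dz":-0.0007,"ax":0,"ay":0,"az":0,"claw":255}]'

```text
time_s: 11.75
ee_pos: [0.5575, 0.0738, 0.0585]
tcp_rot: [0.117, 0.993, -0.0, -0.0]
ft_force: [-4.9, -0.6, -1.4]
gripper_width: 0.147
gripper_force: 61.0
```

Request:
send_rows --steps '[{"dx":0,"dy":0,"dz":-0.0007,"ax":0,"ay":0,"az":0,"claw":255}]'

```text
time_s: 11.85
ee_pos: [0.5575, 0.0738, 0.0583]
tcp_rot: [0.117, 0.993, -0.0, -0.0]
ft_force: [-7.0, -0.5, 6.5]
gripper_width: 0.147
gripper_force: 62.0
```

```bash
python3 st.py
```

```text
11.85 [0.5575 0.0738 0.0583] yaw 76.61 z [-9.e-04 -1.e-04 -1.e+00] F [-7.  -0.5  6.5] M [-0.072  1.154  0.024] q6 -1.226
```

The flange touched the foot at TCP z ≈ 0.0584, leaving about 1 mm of clearance under the lips. I'll back off slightly and begin the clockwise turn, keeping the bolt axis fixed.

Request:
send_rows --steps '[{"dx":-0.0014,"dy":-0.0001,"dz":0.0009,"ax":0,"ay":0,"az":0,"claw":255},{"dx":-0.0014,"dy":-0.0001,"dz":0.0009,"ax":0,"ay":0,"az":0,"claw":255}]'

```text
time_s: 12.05
ee_pos: [0.5573, 0.0738, 0.059]
tcp_rot: [0.117, 0.993, 0.0, 0.001]
ft_force: [-1.8, 0.6, -3.2]
gripper_width: 0.145
gripper_force: 60.7
```

Request:
send_rows --steps '[{"dx":0.0001,"dy":0.0002,"dz":0,"ax":0,"ay":0,"az":-0.13,"claw":255},{"dx":0.0002,"dy":0.0004,"dz":0,"ax":0,"ay":0,"az":-0.26,"claw":255},{"dx":0.0003,"dy":0.0006,"dz":0,"ax":0,"ay":0,"az":-0.39,"claw":255}]'

```text
time_s: 12.35
ee_pos: [0.5576, 0.0747, 0.0589]
tcp_rot: [0.309, 0.951, 0.001, 0.001]
ft_force: [-0.7, 0.8, -2.6]
gripper_width: 0.146
gripper_force: 60.7
```

```bash
python3 st.py
```

```text
12.35 [0.5576 0.0747 0.0589] yaw 53.94 z [ 1.7e-03  6.0e-04 -1.0e+00] F [-0.7  0.8 -2.6] M [ 0.06   0.24  -0.025] q6 -0.829
```

Request:
send_rows --steps '[{"dx":0.0002,"dy":0.0002,"dz":0,"ax":0,"ay":0,"az":-0.13,"claw":255},{"dx":0.0004,"dy":0.0004,"dz":0,"ax":0,"ay":0,"az":-0.26,"claw":255},{"dx":0.0006,"dy":0.0005,"dz":0,"ax":0,"ay":0,"az":-0.39,"claw":255},{"dx":0.0008,"dy":0.0006,"dz":0,"ax":0,"ay":0,"az":-0.52,"claw":255},{"dx":0.001,"dy":0.0007,"dz":0,"ax":0,"ay":0,"az":-0.65,"claw":255}]'

```text
time_s: 12.85
ee_pos: [0.5584, 0.0754, 0.0588]
tcp_rot: [0.597, 0.802, 0.001, 0.0]
ft_force: [-1.7, 0.8, -3.7]
gripper_width: 0.146
gripper_force: 60.7
```

```bash
python3 st.py
```

```text
12.85 [0.5584 0.0754 0.0588] yaw 16.7 z [ 1.3e-03  6.0e-04 -1.0e+00] F [-1.7  0.8 -3.7] M [ 0.177  0.312 -0.063] q6 -0.178
```

Request:
send_rows --steps '[{"dx":0.0002,"dy":0,"dz":0,"ax":0,"ay":0,"az":-0.12,"claw":255},{"dx":0.0004,"dy":0,"dz":0,"ax":0,"ay":0,"az":-0.24,"claw":255},{"dx":0.0006,"dy":0,"dz":0,"ax":0,"ay":0,"az":-0.36,"claw":255},{"dx":0.0009,"dy":0,"dz":0,"ax":0,"ay":0,"az":-0.48,"claw":255}]'

```text
time_s: 13.25
ee_pos: [0.5591, 0.0753, 0.0588]
tcp_rot: [0.77, 0.638, 0.0, 0.0]
ft_force: [-2.1, 0.3, -4.4]
gripper_width: 0.144
gripper_force: 60.7
```

```bash
python3 st.py
```

```text
13.25 [0.5591 0.0753 0.0588] yaw -10.77 z [ 9.e-04  4.e-04 -1.e+00] F [-2.1  0.3 -4.4] M [-0.006  0.388  0.012] q6 0.301
```

Request:
send_rows --steps '[{"dx":0.0002,"dy":0,"dz":0,"ax":0,"ay":0,"az":-0.1,"claw":255},{"dx":0.0003,"dy":-0.0001,"dz":-0.0001,"ax":0,"ay":0,"az":-0.2,"claw":255}]'

```text
time_s: 13.45
ee_pos: [0.5594, 0.0746, 0.0587]
tcp_rot: [0.83, 0.558, 0.0, 0.001]
ft_force: [-2.4, -1.8, -4.1]
gripper_width: 0.147
gripper_force: 60.7
```

```bash
python3 st.py
```

```text
13.45 [0.5594 0.0746 0.0587] yaw -22.13 z [ 9.e-04 -1.e-03 -1.e+00] F [-2.4 -1.8 -4.1] M [-0.314  0.367  0.134] q6 0.5
```

Request:
send_rows --steps '[{"dx":0.0001,"dy":-0.0002,"dz":-0.0001,"ax":0,"ay":0,"az":-0.1,"claw":255},{"dx":0.0002,"dy":-0.0003,"dz":-0.0002,"ax":0,"ay":0,"az":-0.2,"claw":255}]'

```text
time_s: 13.65
ee_pos: [0.5596, 0.0743, 0.0583]
tcp_rot: [0.881, 0.473, 0.0, 0.001]
ft_force: [-1.5, -1.3, -3.1]
gripper_width: 0.146
gripper_force: 60.7
```

```bash
python3 st.py
```

```text
13.65 [0.5596 0.0743 0.0583] yaw -33.6 z [ 8.e-04 -7.e-04 -1.e+00] F [-1.5 -1.3 -3.1] M [-0.285  0.307  0.135] q6 0.699
```

Request:
send_rows --steps '[{"dx":0.0001,"dy":-0.0001,"dz":-0.0002,"ax":0,"ay":0,"az":-0.1,"claw":255}]'

```text
time_s: 13.75
ee_pos: [0.5597, 0.0743, 0.0583]
tcp_rot: [0.904, 0.428, 0.0, 0.0]
ft_force: [-2.5, -0.6, -0.5]
gripper_width: 0.147
gripper_force: 60.9
```

```bash
python3 st.py
```

```text
13.75 [0.5597 0.0743 0.0583] yaw -39.32 z [ 9.e-04 -7.e-04 -1.e+00] F [-2.5 -0.6 -0.5] M [-0.271  0.359  0.14 ] q6 0.799
```

Request:
send_rows --steps '[{"dx":0.0001,"dy":-0.0001,"dz":0,"ax":0,"ay":0,"az":-0.1,"claw":255}]'

```text
time_s: 13.85
ee_pos: [0.5598, 0.0742, 0.0583]
tcp_rot: [0.924, 0.382, 0.0, 0.001]
ft_force: [-0.6, -1.3, -2.1]
gripper_width: 0.139
gripper_force: 60.7
```

```bash
python3 st.py
```

```text
13.85 [0.5598 0.0742 0.0583] yaw -45.04 z [ 8.e-04 -8.e-04 -1.e+00] F [-0.6 -1.3 -2.1] M [-0.295  0.283  0.137] q6 0.899
```

Request:
send_rows --steps '[{"dx":0.0001,"dy":-0.0001,"dz":0,"ax":0,"ay":0,"az":-0.08,"claw":255}]'

```text
time_s: 13.95
ee_pos: [0.5599, 0.0741, 0.0583]
tcp_rot: [0.938, 0.345, 0.0, 0.001]
ft_force: [-1.9, -1.3, -2.9]
gripper_width: 0.148
gripper_force: 60.7
```

```bash
python3 st.py
```

```text
13.95 [0.5599 0.0741 0.0583] yaw -49.59 z [ 8.e-04 -8.e-04 -1.e+00] F [-1.9 -1.3 -2.9] M [-0.362  0.34   0.167] q6 0.978
```

Request:
send_rows --steps '[{"dx":0.0001,"dy":-0.0001,"dz":0,"ax":0,"ay":0,"az":-0.06,"claw":255}]'

```text
time_s: 14.05
ee_pos: [0.5599, 0.074, 0.0583]
tcp_rot: [0.948, 0.317, 0.0, 0.0]
ft_force: [-2.0, -1.0, -2.3]
gripper_width: 0.144
gripper_force: 60.8
```

```bash
python3 st.py
```

```text
14.05 [0.5599 0.074  0.0583] yaw -52.99 z [ 7.e-04 -8.e-04 -1.e+00] F [-2.  -1.  -2.3] M [-0.313  0.347  0.142] q6 1.037
```

Request:
send_rows --steps '[{"dx":0.0001,"dy":-0.0001,"dz":-0.0001,"ax":0,"ay":0,"az":-0.08,"claw":255}]'

```text
time_s: 14.15
ee_pos: [0.56, 0.0739, 0.0583]
tcp_rot: [0.96, 0.279, 0.0, 0.0]
ft_force: [-2.2, -1.2, -0.8]
gripper_width: 0.147
gripper_force: 61.0
```

```bash
python3 st.py
```

```text
14.15 [0.56   0.0739 0.0583] yaw -57.58 z [ 7.e-04 -8.e-04 -1.e+00] F [-2.2 -1.2 -0.8] M [-0.41   0.391  0.178] q6 1.117
```

Request:
send_rows --steps '[{"dx":0.0001,"dy":-0.0001,"dz":-0.0001,"ax":0,"ay":0,"az":-0.08,"claw":255}]'

```text
time_s: 14.25
ee_pos: [0.56, 0.0738, 0.0583]
tcp_rot: [0.971, 0.24, 0.0, 0.001]
ft_force: [-4.4, -2.3, -1.0]
gripper_width: 0.145
gripper_force: 61.0
```

```bash
python3 st.py
```

```text
14.25 [0.56   0.0738 0.0583] yaw -62.17 z [ 5.e-04 -9.e-04 -1.e+00] F [-4.4 -2.3 -1. ] M [-0.365  0.43   0.189] q6 1.197
```

Request:
send_rows --steps '[{"dx":0.0001,"dy":-0.0001,"dz":0,"ax":0,"ay":0,"az":-0.08,"claw":255}]'

```text
time_s: 14.35
ee_pos: [0.5601, 0.0736, 0.0583]
tcp_rot: [0.979, 0.201, 0.0, 0.001]
ft_force: [-3.0, -0.8, -1.2]
gripper_width: 0.149
gripper_force: 61.0
```

```bash
python3 st.py
```

```text
14.35 [0.5601 0.0736 0.0583] yaw -66.75 z [ 4.e-04 -1.e-03 -1.e+00] F [-3.  -0.8 -1.2] M [-0.407  0.459  0.185] q6 1.277
```

Request:
send_rows --steps '[{"dx":0.0,"dy":-0.0001,"dz":0,"ax":0,"ay":0,"az":-0.08,"claw":255}]'

```text
time_s: 14.45
ee_pos: [0.5601, 0.0735, 0.0583]
tcp_rot: [0.987, 0.162, 0.0, 0.001]
ft_force: [-2.7, -0.5, -1.3]
gripper_width: 0.142
gripper_force: 60.9
```

```bash
python3 st.py
```

```text
14.45 [0.5601 0.0735 0.0583] yaw -71.34 z [ 5.e-04 -1.e-03 -1.e+00] F [-2.7 -0.5 -1.3] M [-0.401  0.426  0.165] q6 1.357
```

Request:
send_rows --steps '[{"dx":-0.0003,"dy":-0.0001,"dz":0,"ax":0,"ay":0,"az":-0.08,"claw":255}]'

```text
time_s: 14.55
ee_pos: [0.56, 0.0735, 0.0583]
tcp_rot: [0.992, 0.123, 0.0, 0.001]
ft_force: [-1.9, -1.4, -1.8]
gripper_width: 0.147
gripper_force: 60.8
```

```bash
python3 st.py
```

```text
14.55 [0.56   0.0735 0.0583] yaw -75.92 z [ 0.001 -0.001 -1.   ] F [-1.9 -1.4 -1.8] M [-0.41   0.264  0.243] q6 1.437
```

Request:
send_rows --steps '[{"dx":0,"dy":-0.0002,"dz":0,"ax":0,"ay":0,"az":-0.08,"claw":255}]'

```text
time_s: 14.65
ee_pos: [0.56, 0.0733, 0.0582]
tcp_rot: [0.997, 0.083, 0.0, 0.0]
ft_force: [-2.3, -0.3, -2.5]
gripper_width: 0.148
gripper_force: 60.9
```

```bash
python3 st.py
```

```text
14.65 [0.56   0.0733 0.0582] yaw -80.49 z [ 1.e-03 -9.e-04 -1.e+00] F [-2.3 -0.3 -2.5] M [-0.303  0.327  0.282] q6 1.516
```

Request:
send_rows --steps '[{"dx":0,"dy":-0.0002,"dz":0,"ax":0,"ay":0,"az":-0.08,"claw":255}]'

```text
time_s: 14.75
ee_pos: [0.5599, 0.0732, 0.0582]
tcp_rot: [0.999, 0.043, 0.0, 0.0]
ft_force: [-3.0, 0.8, -1.1]
gripper_width: 0.146
gripper_force: 60.9
```

```bash
python3 st.py
```

```text
14.75 [0.5599 0.0732 0.0582] yaw -85.07 z [ 8.e-04 -8.e-04 -1.e+00] F [-3.   0.8 -1.1] M [-0.283  0.355  0.314] q6 1.596
```

Request:
send_rows --steps '[{"dx":0.0,"dy":-0.0001,"dz":0,"ax":0,"ay":0,"az":-0.08,"claw":255}]'

```text
time_s: 14.85
ee_pos: [0.5599, 0.0731, 0.0582]
tcp_rot: [1.0, 0.003, 0.0, 0.0]
ft_force: [-2.6, -0.5, -1.3]
gripper_width: 0.144
gripper_force: 61.0
```

```bash
python3 st.py
```

```text
14.85 [0.5599 0.0731 0.0582] yaw -89.63 z [ 7.e-04 -9.e-04 -1.e+00] F [-2.6 -0.5 -1.3] M [-0.279  0.349  0.443] q6 1.675
```

Request:
send_rows --steps '[{"dx":0,"dy":0,"dz":0,"ax":0,"ay":0,"az":0,"claw":255}]'

```text
time_s: 14.95
ee_pos: [0.5599, 0.0731, 0.0582]
tcp_rot: [1.0, 0.005, 0.0, 0.0]
ft_force: [-1.9, -0.9, -2.1]
gripper_width: 0.148
gripper_force: 60.7
```

```bash
python3 st.py
```

```text
14.95 [0.5599 0.0731 0.0582] yaw -89.48 z [ 7.e-04 -8.e-04 -1.e+00] F [-1.9 -0.9 -2.1] M [-0.458  0.315  0.075] q6 1.672
```

Request:
send_rows --steps '[{"dx":0,"dy":0,"dz":0,"ax":0,"ay":0,"az":0,"claw":255}]'

```text
time_s: 15.05
ee_pos: [0.5599, 0.0731, 0.0582]
tcp_rot: [1.0, 0.005, 0.0, 0.0]
ft_force: [-1.8, -1.2, -2.8]
gripper_width: 0.148
gripper_force: 60.7
```

```bash
python3 st.py
```

```text
15.05 [0.5599 0.0731 0.0582] yaw -89.44 z [ 7.e-04 -6.e-04 -1.e+00] F [-1.8 -1.2 -2.8] M [-0.473  0.227  0.112] q6 1.671
```

The moment climbed to 0.44 while turning at speed, then fell to about 0.1 on holding because the stiff thread locks. I'll feel for the quasi-static moment with very small steps.

Request:
send_rows --steps '[{"dx":0,"dy":0,"dz":0,"ax":0,"ay":0,"az":-0.005,"claw":255}]'

```text
time_s: 15.15
ee_pos: [0.5599, 0.0731, 0.0582]
tcp_rot: [1.0, 0.002, 0.0, 0.0]
ft_force: [-2.1, -0.7, -3.5]
gripper_width: 0.14
gripper_force: 60.8
```

```bash
python3 st.py
```

```text
15.15 [0.5599 0.0731 0.0582] yaw -89.76 z [ 7.e-04 -5.e-04 -1.e+00] F [-2.1 -0.7 -3.5] M [-0.457  0.187  0.308] q6 1.677
```

Request:
send_rows --steps '[{"dx":0,"dy":0,"dz":0,"ax":0,"ay":0,"az":-0.005,"claw":255}]'

```text
time_s: 15.25
ee_pos: [0.5599, 0.0731, 0.0582]
tcp_rot: [1.0, -0.0, 0.0, 0.0]
ft_force: [-1.2, -1.3, -3.5]
gripper_width: 0.148
gripper_force: 60.8
```

```bash
python3 st.py
```

```text
15.25 [0.5599 0.0731 0.0582] yaw -90.05 z [ 6.e-04 -5.e-04 -1.e+00] F [-1.2 -1.3 -3.5] M [-0.53   0.106  0.386] q6 1.682
```

Request:
send_rows --steps '[{"dx":0,"dy":0,"dz":0,"ax":0,"ay":0,"az":-0.005,"claw":255}]'

```text
time_s: 15.35
ee_pos: [0.5599, 0.0731, 0.0582]
tcp_rot: [1.0, -0.003, 0.0, 0.0]
ft_force: [-0.6, -1.6, -5.0]
gripper_width: 0.149
gripper_force: 60.7
```

```bash
python3 st.py
```

```text
15.35 [0.5599 0.0731 0.0582] yaw -90.37 z [ 6.e-04 -5.e-04 -1.e+00] F [-0.6 -1.6 -5. ] M [-0.525  0.133  0.379] q6 1.688
```

Quasi-static it reads about 0.38 N m, a bit over hand-tight. I'll ease back about 0.17 rad and re-approach slowly.

Request:
send_rows --steps '[{"dx":0,"dy":0,"dz":0,"ax":0,"ay":0,"az":0.06,"claw":255},{"dx":0,"dy":0,"dz":0,"ax":0,"ay":0,"az":0.12,"claw":255},{"dx":0,"dy":0,"dz":0,"ax":0,"ay":0,"az":0.17,"claw":255}]'

```text
time_s: 15.65
ee_pos: [0.5599, 0.0733, 0.0582]
tcp_rot: [0.997, 0.082, 0.0, -0.0]
ft_force: [-1.0, -1.3, -4.0]
gripper_width: 0.147
gripper_force: 60.5
```

```bash
python3 st.py
```

```text
15.65 [0.5599 0.0733 0.0582] yaw -80.65 z [ 6.e-04  4.e-04 -1.e+00] F [-1.  -1.3 -4. ] M [-0.525  0.025 -0.184] q6 1.517
```

Request:
send_rows --steps '[{"dx":0,"dy":0,"dz":0,"ax":0,"ay":0,"az":-0.01,"claw":255}]'

```text
time_s: 15.75
ee_pos: [0.5599, 0.0733, 0.0582]
tcp_rot: [0.997, 0.076, 0.0, -0.0]
ft_force: [-0.3, -0.6, -4.1]
gripper_width: 0.146
gripper_force: 60.6
```

```bash
python3 st.py
```

```text
15.75 [0.5599 0.0733 0.0582] yaw -81.31 z [ 7.e-04  2.e-04 -1.e+00] F [-0.3 -0.6 -4.1] M [-0.388  0.036  0.249] q6 1.529
```

Request:
send_rows --steps '[{"dx":0,"dy":0,"dz":0,"ax":0,"ay":0,"az":-0.01,"claw":255}]'

```text
time_s: 15.85
ee_pos: [0.5599, 0.0733, 0.0582]
tcp_rot: [0.998, 0.071, 0.0, 0.0]
ft_force: [0.3, -1.0, -3.9]
gripper_width: 0.142
gripper_force: 60.6
```

```bash
python3 st.py
```

```text
15.85 [0.5599 0.0733 0.0582] yaw -81.9 z [ 7.e-04 -1.e-04 -1.e+00] F [ 0.3 -1.  -3.9] M [-0.382 -0.013  0.243] q6 1.54
```

Request:
send_rows --steps '[{"dx":0,"dy":0,"dz":0,"ax":0,"ay":0,"az":-0.01,"claw":255}]'

```text
time_s: 15.95
ee_pos: [0.5599, 0.0733, 0.0582]
tcp_rot: [0.998, 0.066, 0.0, 0.0]
ft_force: [0.2, -1.5, -4.7]
gripper_width: 0.142
gripper_force: 60.5
```

```bash
python3 st.py
```

```text
15.95 [0.5599 0.0733 0.0582] yaw -82.45 z [ 7.e-04 -2.e-04 -1.e+00] F [ 0.2 -1.5 -4.7] M [-0.451 -0.099  0.306] q6 1.549
```

It now reads about 0.26 N m quasi-static, which is hand-tight. I'll release and lift away.

Request:
send_rows --steps '[{"dx":0,"dy":0,"dz":0,"ax":0,"ay":0,"az":0,"claw":120},{"dx":0,"dy":0,"dz":0,"ax":0,"ay":0,"az":0,"claw":120},{"dx":0,"dy":0,"dz":0,"ax":0,"ay":0,"az":0,"claw":120},{"dx":0,"dy":0,"dz":0,"ax":0,"ay":0,"az":0,"claw":120}]'

```text
time_s: 16.35
ee_pos: [0.56, 0.0734, 0.0587]
tcp_rot: [0.998, 0.066, 0.001, -0.0]
ft_force: [0.3, -0.1, -0.4]
gripper_width: 0.529
gripper_force: 0.0
```

Request:
send_rows --steps '[{"dx":0,"dy":0,"dz":0.01,"ax":0,"ay":0,"az":0,"claw":120},{"dx":0,"dy":0,"dz":0.03,"ax":0,"ay":0,"az":0,"claw":120},{"dx":0,"dy":0,"dz":0.06,"ax":0,"ay":0,"az":0,"claw":120},{"dx":0,"dy":0,"dz":0.1,"ax":0,"ay":0,"az":0,"claw":120},{"dx":-0.03,"dy":0,"dz":0.14,"ax":0,"ay":0,"az":0,"claw":120}]'

```text
time_s: 16.85
ee_pos: [0.5321, 0.0734, 0.2003]
tcp_rot: [0.998, 0.066, 0.002, -0.0]
ft_force: [0.1, 0.3, 0.3]
gripper_width: 0.53
gripper_force: 0.0
```

Request:
send_rows --steps '[{"dx":-0.04,"dy":-0.03,"dz":0.02,"ax":0,"ay":0,"az":0,"claw":120},{"dx":-0.08,"dy":-0.06,"dz":0.04,"ax":0,"ay":0,"az":0,"claw":120},{"dx":-0.12,"dy":-0.09,"dz":0.05,"ax":0,"ay":0,"az":0,"claw":120},{"dx":-0.12,"dy":-0.13,"dz":0.05,"ax":0,"ay":0,"az":0,"claw":120},{"dx":-0.12,"dy":-0.13,"dz":0.05,"ax":0,"ay":0,"az":0,"claw":120}]'

```text
time_s: 17.35
ee_pos: [0.4084, -0.0604, 0.2501]
tcp_rot: [0.998, 0.063, 0.002, 0.001]
ft_force: [0.3, -0.0, -0.0]
gripper_width: 0.53
gripper_force: 0.0
```

```bash
python3 - <<'E'
from h import *
a=cam('top');b=cam('side');P=cloud(a)
o=np.hstack([cv2.resize(a['frame'][145:250,230:310],(400,525),interpolation=cv2.INTER_CUBIC),cv2.resize(b['frame'][140:224,220:284],(400,525),interpolation=cv2.INTER_CUBIC)])
cv2.imwrite('pics/fin.png',o)
hs=cv2.cvtColor(a['frame'],cv2.COLOR_BGR2HSV);m=(hs[...,0]>100)&(hs[...,0]<125)&(hs[...,1]>110)
old=np.load('top0.npy',allow_pickle=True).item();h0=cv2.cvtColor(old['frame'],cv2.COLOR_BGR2HSV);m0=(h0[...,0]>100)&(h0[...,0]<125)&(h0[...,1]>110)
for k in(m0,m):
    s=k[155:176,255:305];v,u=np.nonzero(s);print(len(u),u.mean(),v.mean(), np.nonzero(k[155:215,255:305])[0].max())
E
python3 st.py
```

```text
192 26.177083333333332 16.135416666666668 40
193 26.212435233160623 16.155440414507773 40
17.45 [ 0.4095 -0.0573  0.2492] yaw -82.56 z [ 2.e-03  2.e-04 -1.e+00] F [ 0.6 -0.4  0.1] M [ 0.021  0.006 -0.025] q6 1.273
```

View pics/fin.png

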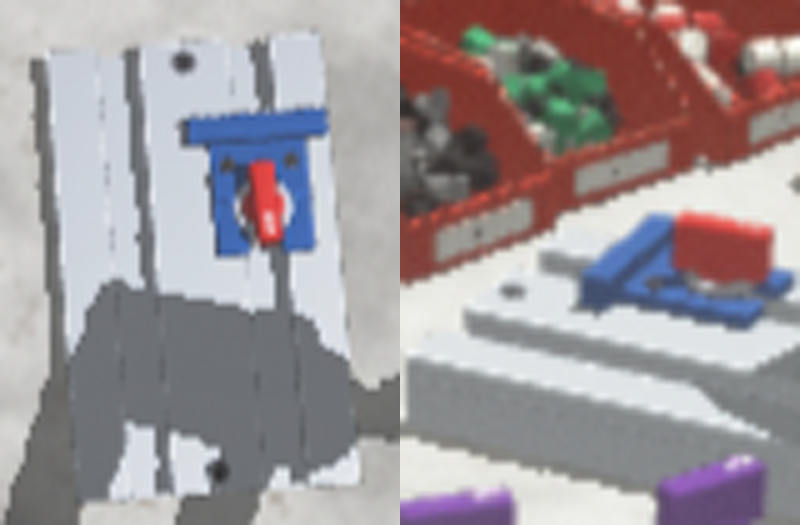

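The final picture shows the red knob at crop (265,205), seated in the notch with its flange on the blue foot. The stop hasn't moved: its centroid in the image shifted by less than 0.05 px. I'm handing the job in.

```bash
python3 -c "
from workcell import ctrl
print(ctrl.close_job())"
```

```text
the job is handed in; nothing more can be done
None
```

The stop is clamped: the T-bolt is home in the notch, its head turned square under the lips, and the knob hand-tight at about 0.26 N m after I eased it back from an initial overshoot that read 0.44 N m. The stop did not move, and the job is handed in at about 17.5 s.

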